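Point out the limb to be sanded next and the block to sand it with

ROBOT

A 6-joint arm with a two-finger parallel gripper is mounted at the origin on the work surface; the furniture and walls round the work are solid. World frame = base frame: x ahead of the robot, y to its left, z up, the work surface at z = 0. Lengths are in m, angles in rad, forces in N, time in s.
With the tool pointing down it reaches from about 0.375 to 0.9 m from the base axis. Payload 3.1 kg.
Tool frame: the origin (TCP) lies at the centre of the arm's flange, where the gripper is bolted on; the fingertips stand 182 mm ahead of it and the grasp point (between the pads) lies 164 mm ahead of it; z points along the fingers, y is the line along which they close (so a half turn about z gives the same grasp; the last joint's range is limited). The gripper opens to 87 mm and grips with 3 to 60 N. Pads are 19 mm wide; open, the fingers measure 117 mm over their backs; the gripper's body (75 mm by 190 mm) begins 51 mm behind the grasp point.
Start: joints at [0.98, 0.527, 1.433, -0, 1.181, -0.178], TCP at [0.251, 0.572, 0.405] pointing down, gripper open.
Joint ranges: [-3.08, 3.08], [-0.75, 2.2], [0.22, 2.44], [-1.43, 4.57], [0, 2.65], [-2.85, 2.85]. Speed limits (rad/s): [2.79, 2.79, 3.14, 3.14, 3.14, 3.14].

INTERFACE

Orientations are given as a unit quaternion [x, y, z, w].
In Python, from rig import * gives the robot as it stands.
- The arm moves only by the tool move_arm, never from a script. Its argument "commands" is a list that holds one entry, the list of rows, each a list of 6 numbers: the shift along the tool's x, y, z in units of 40 mm (1.0 is 40 mm), then the turn, a rotation vector about the tool's x, y, z in rad. A call has 1 to 12 rows; each row is the pose to reach, as a shift and turn from the pose commanded when the call began, along the tool's axes at that moment; what a row does not reach only later rows make up. A row lasts 1/8 s, in which the tool goes at most 62.5 mm and 10.7 degrees, less where a joint would pass 70% of its speed; a pose out of reach is approached as far as the arm can. A call with a gripper value outside its range is refused whole. "claw" is the closure, from -1 (fully open) to 1 (shut), so that 0 is half open, set as the call begins (left out, the last holds). The fingers move at their own pace and stop on an object; "squeeze" is the grip in N (left out, the last holds). Time passes only in rows, so rows that repeat a pose let the fingers close. It gives the time, the measured TCP pose, the force, the opening and the grip force at its end, in the units of the state.
- get_obs(): the state, without advancing time (a new reading comes with each control period).
- camera(name): name is "side" or "top" or "wrist"; returns a dict with "pixels" (384x512x3 uint8, blue, green, red), "range_z" (384x512 float32, m along the optical axis (not along the pixel's ray), 0 where there is no reading), "camera_matrix" (3x3 intrinsics, pixels), "extrinsics" (4x4, takes a point from world to camera coordinates). Camera axes: x right, y up, looking along -z (the intrinsics and any distortion apply to the point x, -y, -z); pixel columns grow to the right and rows downward; lengths in m; the calibration is good to about 2 mm. A picture is of the moment at which its call begins.
- hand_in(): hands the job in; it is judged then, once.
The state is a dict: "time": time; "q": joint angles; "joint_velocities": joint speeds; "joint_torque": joint torques, N m; "position": TCP position; "tool_rot": TCP orientation; "ft_force": force on the tool from outside, world axes, zero at the start; "moment": the same for the moment, N m; "grip_width": finger opening in m; "grip_force": force on a finger pad.
Only numpy, scipy, OpenCV 4.12 (cv2) and the standard library are available. Lean on these libraries where they do the work, as an engineer would, in place of code of your own. Each camera call takes 0.05 s, during which the arm holds its last target. There are 200 camera calls.

TASK

Show your workmate the next job by pointing: hold the tips of the gripper a few centimetres above the thing meant, touching nothing. First point for about two seconds at the middle of the shortest of the three carved wooden limbs, then at the middle of the cork sanding block, and finish still pointing there. Do not point at or pass low over the two longer limbs or the plain wooden block, and leave everything where it lies.

Things in the scene. Friction and masses are not known exactly. Their poses are not given: they have to be found in the camera images.
- limb_short: the shortest carved, unpainted wooden puppet limb of the same shape, lying flat: 111 mm long (along its y axis, with the tiny wire eyes at its ends), 21 mm wide, 18 mm high; origin at its underside, mid-length, z up. It lies in a row with the other four, side by side about 115 mm apart, in any order. Weighs about 30 g
- limb_middle: the middle-sized carved, unpainted wooden puppet limb of the same shape, lying flat: 141 mm long (along its y axis, with the tiny wire eyes at its ends), 31 mm wide, 26 mm high; origin at its underside, mid-length, z up. Not to be pointed at
- limb_long: the longest carved, unpainted wooden puppet limb of the same shape, lying flat: 151 mm long (along its y axis, with the tiny wire eyes at its ends), 34 mm wide, 29 mm high; origin at its underside, mid-length, z up. Not to be pointed at
- sandblock: sanding block of speckled cork, its lower half wrapped in abrasive paper: 62 mm wide, 112 mm long (y axis), 36 mm high; origin at the centre of its underside, z up. It lies in the row with the limbs
- blank: plain wooden block with a pencilled line, about as large as the sanding block: 45 mm wide, 120 mm long (y axis), 40 mm high; origin at the centre of its underside, z up. It lies in the row. Not to be pointed at

How it is judged:
By the outcome, as a careful person would: the job done as asked, in the order asked, and still so for the second after the job is handed in, with the robot touching nothing.
It also fails if it takes over 45 s, if anything falls off the work surface, if the arm or the gripper's body presses on something with over 40 N, if the wrist force passes 120 N, or if a joint passes its speed limit or range.

## Working session

There is one attempt and no reset: what is moved stays moved. The work goes in short steps, Python scripts to look and compute and a tool call to move; the robot and the scene stay as the last step left them, time stands still between calls to the robot, and variables do not carry over. Pictures are saved under pics/ and viewed, at most 10 in all, crops included, and the job is handed in when it is done.

Besides the shell and the picture viewer there is one more tool, called after ">>>" by a JSON object that holds its "op" and its "data", one argument or row to a line. move_arm: Moves the arm, as the interface text tells. Its arguments: {"type":"object","properties":{"commands":{"type":"array","items":{"type":"array","items":{"type":"array","items":{"type":"number"}}}},"claw":{"type":"number"},"squeeze":{"type":"number"}},"required":["commands"]}

```bash
mkdir -p pics
python3 - <<'E'
from rig import *
import cv2,numpy as np
for n in ("top","side"):
    c=camera(n); np.savez(f"pics/{n}.npz",**{k:np.array(v) for k,v in c.items()}); cv2.imwrite(f"pics/{n}1.png",c["pixels"])
o=get_obs(); print(o["time"],o["position"],o["tool_rot"],o["grip_width"])
E
```

```text
0.1 [0.25052043 0.57226706 0.40385124] [ 2.04927094e-01  9.78776731e-01 -9.22925662e-04 -3.80553709e-04] 0.08703414939697511
```

View pics/top1.png

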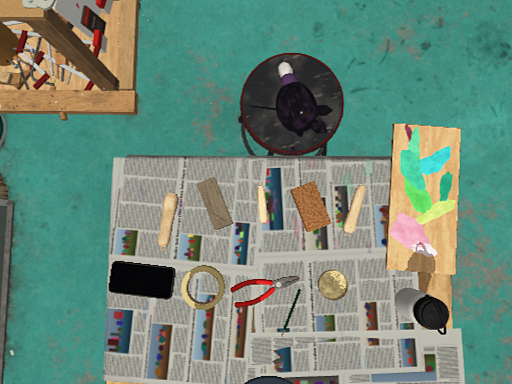

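View pics/side1.png

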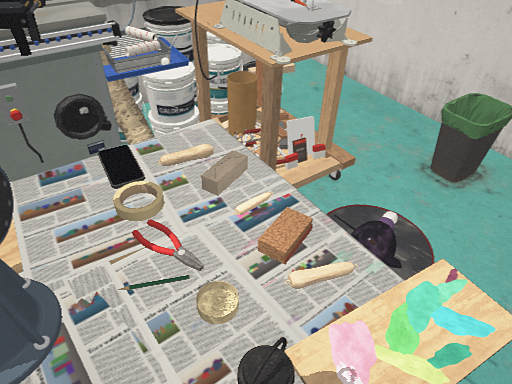

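The top view shows the row: long limb (167,220), blank (214,203), short limb (262,204), cork (310,206) and middle limb (355,209). The side view agrees with this. Next I measure with depth.

```bash
cat > h.py <<'E'
import numpy as np
def cloud(c):
    K,E,z=c["camera_matrix"],c["extrinsics"],c["range_z"].astype(float)
    v,u=np.mgrid[:z.shape[0],:z.shape[1]]
    P=np.stack([(u-K[0,2])/K[0,0]*z,-(v-K[1,2])/K[1,1]*z,-z],-1)
    return (P-E[:3,3])@E[:3,:3]
E
python3 - <<'E'
import numpy as np,cv2
from h import *
for n in ("top","side"):
    c=dict(np.load(f"pics/{n}.npz")); W=cloud(c); ok=c["range_z"]>0
    print(n,"cam",-c["extrinsics"][:3,:3].T@c["extrinsics"][:3,3])
    m=(ok&(W[...,2]>.008)&(W[...,2]<.2)).astype(np.uint8)
    k,l,s,ce=cv2.connectedComponentsWithStats(m,connectivity=4)
    for i in range(1,k):
        if s[i,4]<60: continue
        p=W[l==i]; r=cv2.minAreaRect(p[:,:2].astype(np.float32))
        if abs(r[0][0])<1.2 and abs(r[0][1])<1.2: print(ce[i].round(),s[i,4],"c",np.round(r[0],3),"size",np.round(r[1],3),"zmax",p[:,2].max().round(3),"ang",round(r[2]))
E
```

```text
top cam [0.44931382 0.03068255 0.91830389]
[25.  9.] 970 c [1.004 0.621] size [0.053 0.147] zmax 0.034 ang 0
[423. 199.] 9975 c [ 0.532 -0.373] size [0.168 0.36 ] zmax 0.019 ang 86
[214. 203.] 996 c [0.51  0.136] size [0.12  0.045] zmax 0.045 ang 23
[310. 206.] 1212 c [ 0.506 -0.095] size [0.11 0.06] zmax 0.041 ang 22
[261. 205.] 286 c [0.512 0.022] size [0.094 0.02 ] zmax 0.023 ang 5
[354. 210.] 542 c [ 0.503 -0.204] size [0.028 0.122] zmax 0.029 ang 70
[167. 219.] 684 c [0.467 0.252] size [0.033 0.137] zmax 0.033 ang 80
[141. 280.] 2071 c [0.325 0.31 ] size [0.156 0.078] zmax 0.018 ang 84
[202. 288.] 764 c [0.311 0.161] size [0.1   0.101] zmax 0.03 ang 45
[263. 288.] 696 c [0.309 0.01 ] size [0.06  0.166] zmax 0.019 ang 15
[341. 292.] 64 c [ 0.305 -0.167] size [0.022 0.064] zmax 0.026 ang 50
[422. 309.] 1617 c [ 0.281 -0.331] size [0.069 0.069] zmax 0.173 ang 73
[268. 381.] 239 c [0.097 0.002] size [0.016 0.108] zmax 0.018 ang 1
side cam [ 0.14247795 -0.49248269  0.5763604 ]
[187. 155.] 612 c [0.472 0.244] size [0.034 0.141] zmax 0.031 ang 82
[129. 181.] 2322 c [0.325 0.244] size [0.281 0.102] zmax 0.027 ang 81
[224. 171.] 1114 c [0.512 0.132] size [0.124 0.048] zmax 0.043 ang 22
[252. 203.] 299 c [0.516 0.017] size [0.101 0.02 ] zmax 0.019 ang 4
[285. 234.] 1750 c [ 0.507 -0.099] size [0.113 0.062] zmax 0.037 ang 22
[170. 246.] 825 c [0.312 0.008] size [0.059 0.166] zmax 0.015 ang 19
[ 24. 323.] 5277 c [ 0.066 -0.025] size [0.184 0.071] zmax 0.142 ang 69
[394. 338.] 19648 c [ 0.48  -0.372] size [0.166 0.467] zmax 0.172 ang 86
[319. 274.] 972 c [ 0.503 -0.21 ] size [0.029 0.133] zmax 0.027 ang 71
[217. 301.] 465 c [ 0.321 -0.152] size [0.071 0.069] zmax 0.023 ang 57
```

The short limb is at about (0.515, 0.020) with its top at 0.019. The cork is at about (0.507, -0.097) with its top at 0.037. I close the gripper and travel at the start height, with the tips at 0.22.

>>> {"op": "move_arm", "data": {
  "commands": [
    [[-1, -0.86, 0, 0, 0, 0], [-2, -1.73, 0, 0, 0, 0], [-3, -2.6, 0, 0, 0, 0], [-4, -3.46, 0, 0, 0, 0], [-5, -4.32, 0, 0, 0, 0], [-6, -5.19, 0, 0, 0, 0], [-7, -6.05, 0, 0, 0, 0], [-8, -6.9, 0, 0, 0, 0], [-9, -7.8, 0, 0, 0, 0], [-10, -8.65, 0, 0, 0, 0], [-11, -9.5, 0, 0, 0, 0], [-11.6, -10, 0, 0, 0, 0]]
  ],
  "claw": 1
}}

```text
time: 1.6
position: [0.5162, 0.0176, 0.4045]
tool_rot: [0.206, 0.979, -0.0, 0.0]
ft_force: [-0.8, -0.2, 1.4]
grip_width: 0.0006
grip_force: 0.0
```

>>> {"op": "move_arm", "data": {
  "commands": [
    [[0, 0, 0.5, 0, 0, 0], [0, 0, 1.1, 0, 0, 0], [0, 0, 1.7, 0, 0, 0], [0, 0, 2.3, 0, 0, 0], [0, 0, 2.9, 0, 0, 0], [0, 0, 3.5, 0, 0, 0], [0, 0, 3.9, 0, 0, 0], [0, 0, 4.2, 0, 0, 0], [0, 0, 4.2, 0, 0, 0], [0, 0, 4.2, 0, 0, 0]]
  ]
}}

```text
time: 2.85
position: [0.5155, 0.0199, 0.2372]
tool_rot: [0.205, 0.979, 0.0, 0.001]
ft_force: [-0.2, -0.0, 0.5]
grip_width: 0.0009
grip_force: 0.0
```

Run:
```python
from rig import *
import cv2
cv2.imwrite("pics/side2.png",camera("side")["pixels"]); print(get_obs()["position"])
```

```text
[0.51554226 0.01993265 0.23739616]
```

View pics/side2.png

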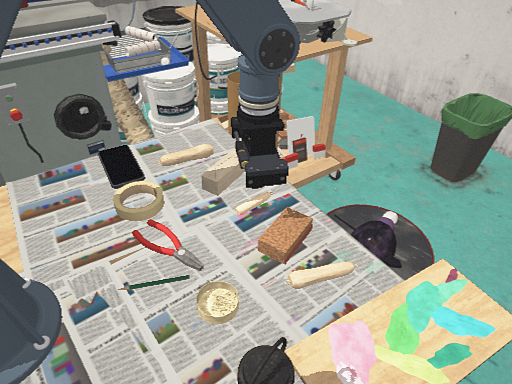

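The gripper is above the short limb (252,203), and its lowest visible part is at about (265,187). I check this against the projection.

Run:
```python
from rig import *
import cv2,numpy as np
from h import *
c=camera("side");K,E=c["camera_matrix"],c["extrinsics"]
for z in (.019,.055,.124,.237):
    p=E[:3,:3]@[.5155,.02,z]+E[:3,3]; print(z,K[0,0]*p[0]/-p[2]+K[0,2],K[1,1]*-p[1]/-p[2]+K[1,2])
cv2.imwrite("pics/s3.png",cv2.resize(c["pixels"][100:240,180:340],None,fx=4,fy=4))
W=cloud(c); m=np.hypot(W[...,0]-.5155,W[...,1]-.02)<.12
m&=(W[...,2]>.045)&(W[...,2]<.12); q=W[m]
for a in np.arange(.045,.12,.01):
    s=q[(q[:,2]>=a)&(q[:,2]<a+.01)]; print(round(a,3),len(s),s.mean(0).round(3) if len(s) else "")
```

```text
0.019 254.3598302864886 198.33381934428203
0.055 254.7359276103964 185.33455060592996
0.124 255.51989368559563 158.2378789588745
0.237 257.01888930049245 106.42722890375428
0.045 2 [0.513 0.012 0.054]
0.055 12 [0.514 0.009 0.058]
0.065 0 
0.075 0 
0.085 0 
0.095 0 
0.105 0 
0.115 0
```

View pics/s3.png

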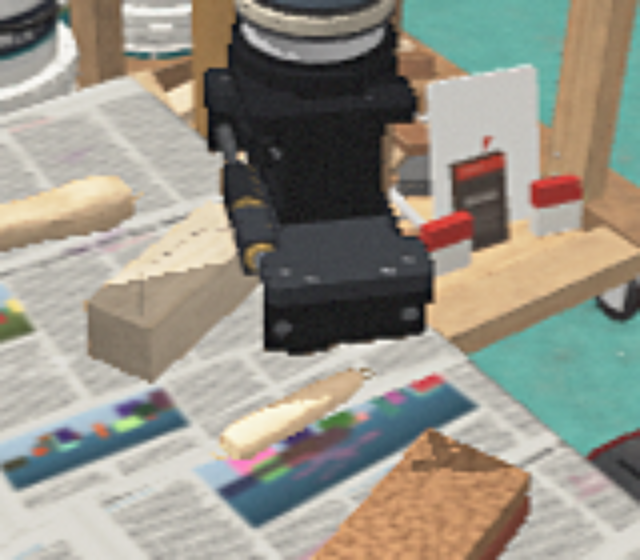

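The tips project to (255,185), right over the limb's middle, about 36 mm above its top. I hold there, then lift, cross to the cork and lower.

>>> {"op": "move_arm", "data": {
  "commands": [
    [[0, 0, 0, 0, 0, 0], [0, 0, 0, 0, 0, 0], [0, 0, 0, 0, 0, 0], [0, 0, 0, 0, 0, 0], [0, 0, 0, 0, 0, 0], [0, 0, 0, 0, 0, 0], [0, 0, 0, 0, 0, 0], [0, 0, 0, 0, 0, 0], [0, 0, 0, 0, 0, 0], [0, 0, 0, 0, 0, 0], [0, 0, 0, 0, 0, 0], [0, 0, 0, 0, 0, 0]]
  ]
}}

```text
time: 4.45
position: [0.5152, 0.0199, 0.2367]
tool_rot: [0.205, 0.979, -0.0, -0.0]
ft_force: [0.6, 0.0, 0.0]
grip_width: 0.0006
grip_force: 0.0
```

>>> {"op": "move_arm", "data": {
  "commands": [
    [[0, 0, 0, 0, 0, 0], [0, 0, 0, 0, 0, 0], [0, 0, -0.7, 0, 0, 0], [0, 0, -1.4, 0, 0, 0], [0, 0, -2, 0, 0, 0], [-0.3, -0.9, -2, 0, 0, 0], [-0.6, -1.8, -2, 0, 0, 0], [-1, -2.75, -2, 0, 0, 0], [-1, -2.75, -1.4, 0, 0, 0], [-1, -2.75, -0.8, 0, 0, 0], [-1, -2.75, -0.4, 0, 0, 0], [-1, -2.75, -0.4, 0, 0, 0]]
  ]
}}

```text
time: 5.95
position: [0.5074, -0.0966, 0.2517]
tool_rot: [0.205, 0.979, 0.0, -0.001]
ft_force: [-0.8, 0.2, 0.1]
grip_width: 0.0005
grip_force: 0.0
```

>>> {"op": "move_arm", "data": {
  "commands": [
    [[0, 0, 0, 0, 0, 0], [0, 0, 0, 0, 0, 0], [0, 0, 0, 0, 0, 0], [0, 0, 0, 0, 0, 0], [0, 0, 0, 0, 0, 0], [0, 0, 0, 0, 0, 0], [0, 0, 0, 0, 0, 0], [0, 0, 0, 0, 0, 0], [0, 0, 0, 0, 0, 0], [0, 0, 0, 0, 0, 0], [0, 0, 0, 0, 0, 0], [0, 0, 0, 0, 0, 0]]
  ]
}}

```text
time: 7.45
position: [0.5078, -0.0968, 0.2527]
tool_rot: [0.205, 0.979, 0.0, -0.0]
ft_force: [-0.3, 1.3, 0.2]
grip_width: 0.0003
grip_force: 0.0
```

Run:
```python
from rig import *
import cv2
cv2.imwrite("pics/side4.png",camera("side")["pixels"]); print(get_obs()["position"])
```

```text
[ 0.5077757  -0.09684853  0.25275803]
```

View pics/side4.png

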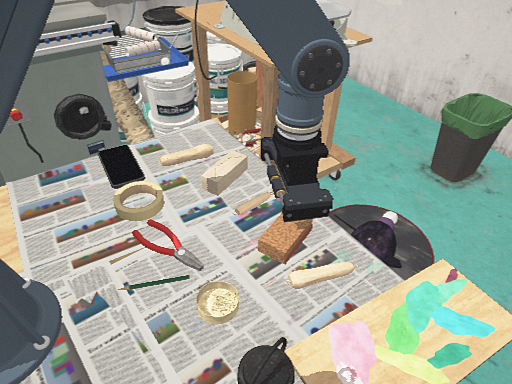

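The gripper now hovers over the cork block (285,235), and everything else lies where it was. Another half second of hold, then I hand in.

>>> {"op": "move_arm", "data": {
  "commands": [
    [[0, 0, 0, 0, 0, 0], [0, 0, 0, 0, 0, 0], [0, 0, 0, 0, 0, 0], [0, 0, 0, 0, 0, 0]]
  ]
}}

```text
time: 8.0
position: [0.5078, -0.0969, 0.2528]
tool_rot: [0.205, 0.979, -0.0, 0.0]
ft_force: [-0.4, -0.6, -0.3]
grip_width: 0.0005
grip_force: 0.0
```

```bash
python3 -c "
from rig import *
print(hand_in())"
```

```text
the job is handed in; nothing more can be done
None
```

The arm pointed at the middle of the shortest limb for about two seconds, then at the middle of the cork block, where it was still holding about 3.5 cm above the block when I handed the job in at about 8 s. It touched nothing, and nothing appears moved in the last picture.

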